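Refit the push rod of a coffee brew unit

ROBOT

A 6-joint arm with a two-finger parallel gripper is mounted at the origin on the work surface. World frame = base frame: x ahead of the robot, y to its left, z up, the work surface at z = 0. Lengths are in m, angles in rad, forces in N, time in s.
With the tool pointing down it reaches from about 0.275 to 0.75 m from the base axis. Payload 10.2 kg.
Tool frame: the origin (TCP) lies midway between the tips of the shut fingers; the grasp point (between the pads) lies 19 mm behind it (env.hold_point_z is the distance from the TCP to the grasp point, in m); x points along the fingers, z is the direction in which the jaws open and shut, and the axes are right-handed (so a half turn about x gives the same grasp; the last joint's range is limited). The gripper opens to 85 mm and grips with 20 to 120 N. Pads are 22 mm wide; open, the fingers measure 114 mm over their backs; the gripper's body (76 mm by 85 mm) begins 54 mm behind the grasp point. The pads swing forward as they close: fully open they stand 13 mm farther back than shut.
Start: joints at [1.008, 0.313, 1.498, -0, 1.331, -0.223], TCP at [0.175, 0.495, 0.231] pointing down, gripper open.
Joint ranges: [-2.94, 2.94], [-0.97, 2.17], [0.19, 2.56], [-1.23, 4.37], [0.02, 3.11], [-2.88, 2.88]. Speed limits (rad/s): [2.39, 2.39, 3.01, 3.14, 3.14, 3.14].

INTERFACE

Orientations are given as a unit quaternion [x, y, z, w].
In Python, from bench import env, kinematics, monitor, eyes, job gives the robot as it stands. The module is installed in compiled form; this text tells all that it offers. Calls block until the motion is done:
- env.reach(position, orientation): joint-space move of the TCP to a pose.
- env.movel(position, velocity=0.15, frame=None, guard=None): straight line of the TCP; frame=None keeps the orientation; velocity is the mean speed in m/s. With guard (N) it stops when the force on the tool has changed by that much, and returns True; else False.
- env.set_joints(angles): joint-space move.
- env.release() and env.close_gripper(effort=None): open the fingers fully, or close them until they stop; effort is the grip in N (None keeps the last).
- env.hold(seconds).
- kinematics.ik(position, orientation): joint angles nearest the present ones, or None.
- monitor.sense(): the state.
- eyes.grab_frame(name): name is "scene" or "top"; returns a dict with "frame" (480x640x3 uint8, red, green, blue), "mtx" (3x3 intrinsics, pixels), "view" (4x4, takes a point from world to camera coordinates). Camera axes: x right, y down, z forward; pixel columns grow to the right and rows downward; lengths in m; the calibration is good to about 2 mm. A picture is of the moment at which its call begins. There is no depth.
A pose or a line that the arm cannot do raises env.MotionError and nothing moves.
- job.hand_in(): hands the job in, once; it reports no verdict.
The state is a dict: "clock": time; "joints": joint angles; "qvel": joint speeds; "joint_efforts": joint torques, N m; "position": TCP position; "ee_rot": TCP orientation; "contact_force": force on the tool from outside, world axes, zero at the start; "ft_torque": the same for the moment, N m; "finger_gap": opening from 0.0 (shut) to 1.0 (fully open).
Only numpy, scipy, OpenCV 4.12 (cv2) and the standard library are available. Lean on these libraries where they do the work, as an engineer would, in place of code of your own. Each camera call takes 0.05 s, during which the arm holds its last target.

TASK

Refit the push rod of the coffee machine's brew unit: take the long headed rod from the stand, slide it nose first about halfway into the bore (short of the piston inside), let go of it, take hold again near its head, and push until the piston bottoms. Then keep a firm but moderate push on it for a moment (about 15 N) so that the seal seats, and let go with the rod left fully home. Feel your way, never forcing or jamming the rod (stay well under 30 N), and leave the short spindle and the other things where they are.

Things in the scene. Friction and masses are not known exactly. Their poses are not given: they have to be found in the camera images.
- rod: Push rod, plain steel, loose: 220 mm long, 14 mm diameter, 0.2 to 0.32 kg. Origin on its axis at mid-length (about its centre of mass); x axis along it to the nose. The last 8 mm at the other end is a head, a 22 mm disc; the nose tapers over 6 mm to 8 mm. At the start it lies level in one pair of the stand's cradles, along the stand's x axis, nose to +x, within 8 mm of centred, axis 52 mm above the table.
- rod_nose (a point): Centre of the rod's nose face, 110 mm from its origin along its +x.
- spindle: Spare spindle, plain steel, loose: 150 mm long, 14 mm diameter, no head. Origin at its middle. Not to be moved.
- stand: Fixed black plastic parts stand, base 150 x 150 x 8 mm, origin under its centre. Two pairs of V cradles (at x = +-55 mm, 12 mm thick, no higher than 55 mm) carry one bar each along its x axis, at y = +42 and y = -42 mm; which bar lies where varies. Between the cradles there is 44 mm of air below a bar's axis.
- unit: Brew unit, fixed: block 180 mm long (x), 90 mm wide (y), top at 115 mm, base plate 200 x 130 x 8 mm. Origin under its centre, +x is the direction of insertion. A round bore of 15.5 mm diameter runs along x, level, axis 90 mm above the table, from the face at x = -90 mm; mouth chamfered 3 mm. A funnel (34 mm radius, to 150 mm high) stands on top at x = 55 mm.
- mouth (a point): Centre of the bore's mouth in the unit's -x face, 90 mm above the table; its axes are the unit's. A rod left partway in the bore stays there, its tail sagging by up to about 3 mm in the clearance; pushed on while tilted or held off the axis it wedges.
- seat: Point on the bore axis where the piston's face stands when the piston has bottomed; hidden inside, 160 to 170 mm from the mouth (it differs from start to start). Fixed; its x axis points into the bore. With the rod home its head end stands 50 to 60 mm out of the unit's face.
- piston: Hidden 13 mm plug that slides in the bore and stays where it is left. Origin: centre of its near face. It starts 35 to 60 mm short of its bottom position (100 to 135 mm from the mouth), resists with about 5 N steadily while pushed, and bottoms on a hard stop.
- mug: White mug, 80 mm wide, 95 mm high, loose bystander; origin under its centre.
- sugar_jar: Glass jar, 76 mm wide, 120 mm high, loose bystander; origin under its centre.
- pitcher: Steel milk pitcher, 84 mm wide, 100 mm high, loose bystander; origin under its centre.
- spoon: Steel spoon 170 mm long lying on the table, bystander; origin under its middle.
- gasket: Black rubber ring, 60 mm wide, 9 mm high, lying flat, bystander; origin under its centre.
- pump: Amber pump bottle, 64 mm wide, 214 mm high, loose bystander; origin under its centre.
- napkins: Wooden napkin box 110 x 110 x 50 mm, loose bystander; origin under its centre.
There are look-alikes about, which are no part of the job. Leave any pink or red look-alike of the rod alone.

How it is judged:
By the outcome, as a careful person would: the job done as asked, in the order asked, and still so for the second after the job is handed in, with the robot touching nothing.
It also fails if it takes over 72 s, if anything falls off the work surface, if the arm or the gripper's body presses on something with over 40 N, if the wrist force passes 120 N, or if a joint passes its speed limit or range.

## Working session

There is one attempt and no reset: what is moved stays moved. The work goes in short steps, each a Python script; the robot and the scene stay as the last script left them, time stands still between calls to the robot, and variables do not carry over. Pictures are saved under pics/ and viewed, and the job is handed in when it is done.

```bash
mkdir -p pics; ls
python3 - <<'E'
from bench import env, kinematics, monitor, eyes, job
import cv2
for n in ("scene","top"):
    d=eyes.grab_frame(n); cv2.imwrite(f"pics/{n}0.png",d["frame"][:,:,::-1]); print(n,d["mtx"].tolist(),d["view"].tolist())
print(monitor.sense(), env.hold_point_z)
E
```

```text
pics
scene [[487.0088549110679, 0.0, 319.4005458240336], [0.0, 487.0088549110679, 236.08856823452857], [0.0, 0.0, 1.0]] [[-0.10794043695146348, 0.9940258895644221, -0.01616765123281688, 0.056610383139100974], [0.7707314495136403, 0.07339877851744928, -0.632918361277937, -0.3622963517204208], [-0.627950551238973, -0.08077840174084472, -0.7740497109429496, 1.7764015590077216], [0.0, 0.0, 0.0, 1.0]]
top [[503.61880437889954, 0.0, 320.18439311581756], [0.0, 503.61880437889954, 240.53546388843603], [0.0, 0.0, 1.0]] [[0.029959586008888883, -0.9995285171982561, 0.0067206036657186784, -0.020845232810671768], [-0.9921956220610398, -0.030552628680081333, -0.12088996833337083, 0.5515949770788173], [0.12103830290070297, -0.003046340130837986, -0.9926431629960109, 1.2104442062053171], [0.0, 0.0, 0.0, 1.0]]
{'clock': 0.1, 'joints': array([ 1.00761360e+00,  3.13360646e-01,  1.49838844e+00, -1.05366161e-06,
        1.33102175e+00, -2.23397258e-01]), 'qvel': array([-0.00170713, -0.00112743, -0.00270124,  0.00044374, -0.00100896,
        0.0004399 ]), 'joint_efforts': array([ 3.67447617e-03, -4.12897503e+01, -2.60140729e+01, -1.00975712e-04,
        3.02623332e-03, -3.13632256e-05]), 'position': array([0.17484989, 0.49476625, 0.23079912]), 'ee_rot': array([-0.40842266,  0.57772441,  0.40810363,  0.57695482]), 'contact_force': array([-0.35800178, -0.7762173 ,  0.11949195]), 'ft_torque': array([0.04502446, 0.01791767, 0.00861195]), 'finger_gap': 0.9998871612314143} 0.0187
```

View pics/scene0.png

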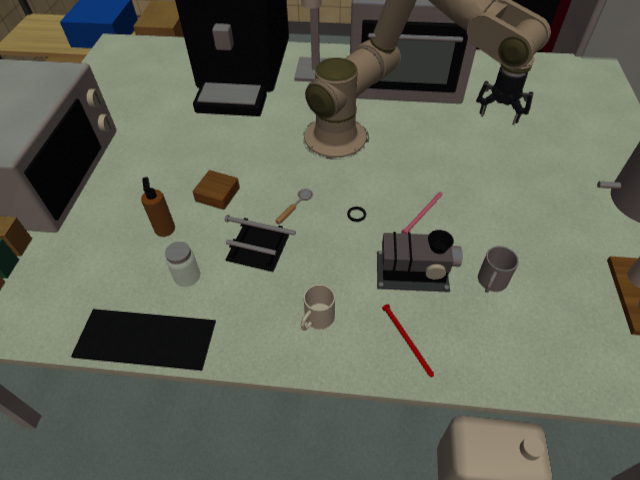

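View pics/top0.png

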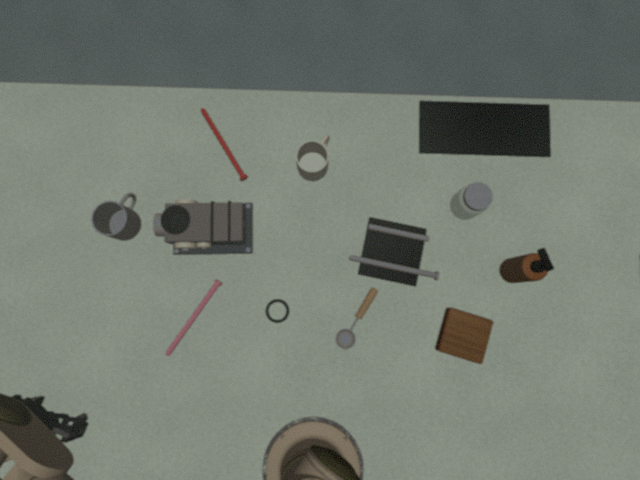

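The scene view shows the stand at about (258,243), with the headed rod on its upper bar from (228,218) to (294,234). The unit is at (415,260). In the top view the rod runs from its nose at (350,258) to its head at (437,275). The unit is at (208,228), with its bore face on the right at x≈244 px. Next I'll measure both on enlarged crops.

Run:
```python
import cv2
t=cv2.imread("pics/top0.png"); s=cv2.imread("pics/scene0.png")
def g(im,x,y,w,h,f,n):
    c=cv2.resize(im[y:y+h,x:x+w],None,fx=f,fy=f,interpolation=cv2.INTER_CUBIC); c=cv2.convertScaleAbs(c,alpha=1.6,beta=15)
    cv2.imwrite(n,c)
g(t,340,205,110,90,7,"pics/t_stand.png")
g(t,145,190,115,75,6.9,"pics/t_unit.png")
g(s,370,220,100,75,8,"pics/s_unit.png")
```

```text
(no output)
```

View pics/t_stand.png

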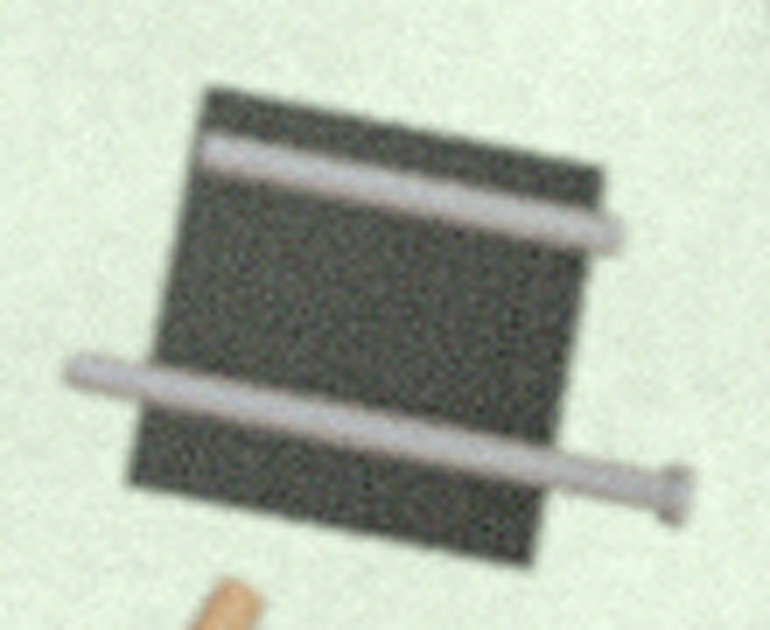

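View pics/t_unit.png

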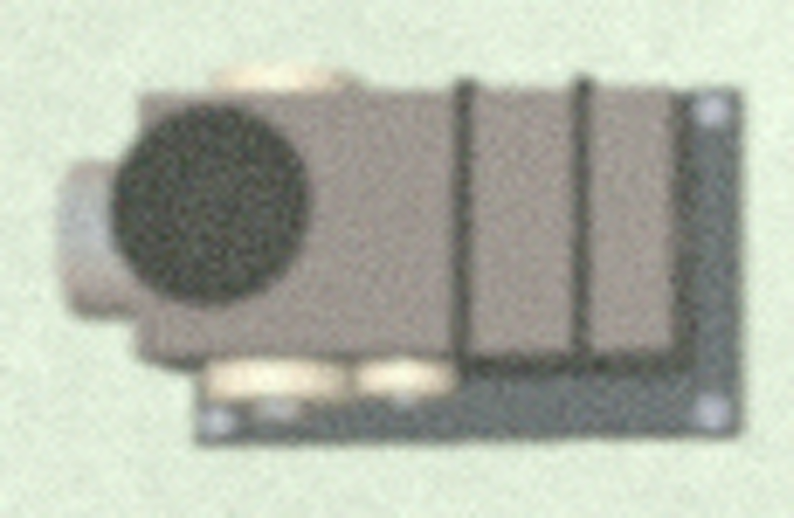

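View pics/s_unit.png

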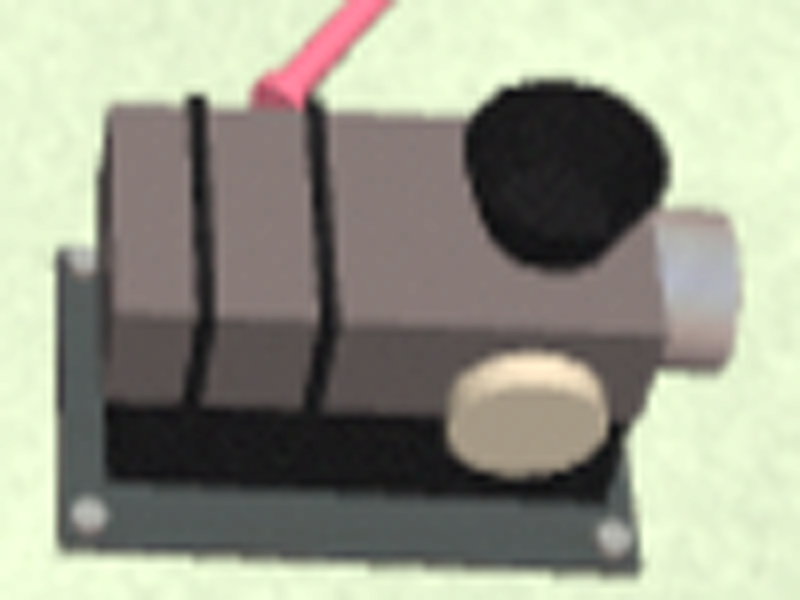

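```bash
cat > geo.py <<'E'
import numpy as np, cv2
from scipy.ndimage import map_coordinates, gaussian_filter1d
C={"top":(np.array([[503.61880437889954,0,320.18439311581756],[0,503.61880437889954,240.53546388843603],[0,0,1]]),
 np.array([[0.029959586008888883,-0.9995285171982561,0.0067206036657186784,-0.020845232810671768],[-0.9921956220610398,-0.030552628680081333,-0.12088996833337083,0.5515949770788173],[0.12103830290070297,-0.003046340130837986,-0.9926431629960109,1.2104442062053171]])),
"scene":(np.array([[487.0088549110679,0,319.4005458240336],[0,487.0088549110679,236.08856823452857],[0,0,1]]),
 np.array([[-0.10794043695146348,0.9940258895644221,-0.01616765123281688,0.056610383139100974],[0.7707314495136403,0.07339877851744928,-0.632918361277937,-0.3622963517204208],[-0.627950551238973,-0.08077840174084472,-0.7740497109429496,1.7764015590077216]]))}
def ray(cam,uv):
    K,V=C[cam]; R=V[:,:3]; t=V[:,3]
    d=R.T@np.linalg.inv(K)@np.array([uv[0],uv[1],1.]); return -R.T@t, d
def onz(cam,uv,z):
    o,d=ray(cam,uv); return o+d*(z-o[2])/d[2]
def proj(cam,p):
    K,V=C[cam]; q=K@(V[:,:3]@np.asarray(p)+V[:,3]); return q[:2]/q[2]
def un(c,x0,y0,f): return np.array([x0+(c[0]+.5)/f-.5, y0+(c[1]+.5)/f-.5])
def edge(img,a,b,half=3,n=40,trim=.12):
    """refine edge a-b (pixels): pts of strongest gradient on perpendicular profiles, line fit. returns p0,dir"""
    a=np.array(a,float);b=np.array(b,float);g=img.astype(float).sum(2) if img.ndim==3 else img.astype(float)
    d=(b-a)/np.linalg.norm(b-a);nn=np.array([-d[1],d[0]]);s=np.arange(-half,half+.01,.1);P=[]
    prof=[]
    for t in np.linspace(trim,1-trim,n):
        q=a+(b-a)*t; xy=q[None]+s[:,None]*nn
        prof.append(map_coordinates(g,[xy[:,1],xy[:,0]],order=1))
    prof=np.array(prof); gr=np.gradient(gaussian_filter1d(prof,5,axis=1),axis=1)
    sg=np.sign(gr.mean(0)[np.abs(gr.mean(0)).argmax()])
    for t,r in zip(np.linspace(trim,1-trim,n),gr):
        P.append(a+(b-a)*t+s[(sg*r).argmax()]*nn)
    l=cv2.fitLine(np.array(P,np.float32),cv2.DIST_HUBER,0,.01,.01).ravel()
    v=l[:2]; p=l[2:]; res=np.abs((np.array(P)-p)@np.array([-v[1],v[0]]))
    return p,v,np.median(res)
def inter(e1,e2):
    t=np.linalg.solve(np.array([e1[1],-e2[1]]).T,e2[0]-e1[0]); return e1[0]+e1[1]*t[0]
E
python3 - <<'E'
from geo import *
t=cv2.imread("pics/top0.png"); s=cv2.imread("pics/scene0.png")
T=lambda *c:un(c,145,190,6.9); S=lambda *c:un(c,370,220,8); R=lambda *c:un(c,340,205,7)
def show(n,cam,uv,z): 
    p=onz(cam,uv,z); print(n,uv.round(2),p.round(4)); return p
# base plate
L=[edge(t,T(742,92),T(740,437),2.5),edge(t,T(740,437),T(197,442),2.5)]
print("res",[l[2] for l in L]); c1=show("plate(-x,-? ) top",  "top",inter(*L),.008)
p=L[1]; print("plate long dir",np.diff([onz("top",p[0],.008),onz("top",p[0]+50*p[1],.008)],axis=0))
S1=[edge(s,S(58,250),S(58,548),2.5),edge(s,S(58,548),S(637,572),2.5)]
print([l[2] for l in S1]);c2=show("plate front corner scene","scene",inter(*S1),.008)
p=S1[1]; print("dir",np.diff([onz("scene",p[0],.008),onz("scene",p[0]+50*p[1],.008)],axis=0))
# block top
B=[edge(t,T(680,92),T(680,356),1.5),edge(t,T(140,92),T(680,92),1.5),edge(t,T(460,357),T(680,357),1.5)]
print([l[2] for l in B]);show("blk far","top",inter(B[0],B[1]),.115);show("blk near","top",inter(B[0],B[2]),.115)
for p in B: print("dir",np.diff([onz("top",p[0],.115),onz("top",p[0]+50*p[1],.115)],axis=0))
D=[edge(s,S(110,105),S(108,318),2),edge(s,S(108,318),S(662,332),1.5),edge(s,S(110,105),S(250,108),2)]
print([l[2] for l in D]);show("blk scene far(x big)","scene",inter(D[0],D[1]),.115);show("blk scene near","scene",inter(D[0],D[2]),.115)
for p in D[:2]: print("dir",np.diff([onz("scene",p[0],.115),onz("scene",p[0]+50*p[1],.115)],axis=0))
# rod: over dark base
U=edge(t,R(160,368),R(550,440),1.0);Lo=edge(t,R(155,398),R(545,475),1.0)
print("rod edges",U,Lo)
for z in (.052,):
    for x in (165,350,540):
        u=R(x,0)[0]; f=lambda e:e[0]+e[1]*(u-e[0][0])/e[1][0]
        m=(f(U)+f(Lo))/2; print("axis",m,onz("top",m,z), "width",np.linalg.norm(onz("top",f(U),z)-onz("top",f(Lo),z)))
show("nose","top",R(68,368),.052);show("head","top",R(692,496),.052)
for c in [(208,88),(603,168),(532,566),(130,484)]: show("stand corner","top",R(*c),.008)
E
```

```text
res [np.float64(0.16424672750117375), np.float64(0.08169958079025548)]
plate(-x,-? ) top [252.31 252.93] [0.5185 0.1653 0.008 ]
plate long dir [[ 0.00639751 -0.12516061  0.        ]]
[np.float64(4.847473425646353e-05), np.float64(0.09864327660366427)]
plate front corner scene [376.51 288.41] [0.6483 0.1727 0.008 ]
dir [[-0.00615786  0.13592183  0.        ]]
[np.float64(3.1957516771961987e-05), np.float64(0.12462153458426681), np.float64(0.16814685644849392)]
blk far [242.42 202.08] [0.6265 0.1797 0.115 ]
blk near [242.42 240.74] [0.5361 0.1753 0.115 ]
dir [[0.11840145 0.0057597  0.        ]]
dir [[ 0.00500658 -0.11599154  0.        ]]
dir [[ 0.00381542 -0.11507887  0.        ]]
[np.float64(0.09583657574667036), np.float64(0.08765616444556101), np.float64(0.1574168034356714)]
blk scene far(x big) [381.55 258.69] [0.6248 0.1772 0.115 ]
blk scene near [382.24 232.08] [0.5334 0.1766 0.115 ]
dir [[-0.18551604 -0.0012924   0.        ]]
dir [[-0.0060767  0.128947   0.       ]]
rod edges (array([392.0029, 262.7146], dtype=float32), array([0.9821702, 0.1879939], dtype=float32), np.float64(0.04795771756457545)) (array([386.1689 , 266.45047], dtype=float32), array([0.9810144 , 0.19393516], dtype=float32), np.float64(0.014267121589088274))
axis [363.14285714 259.54454082] [ 0.50654011 -0.10947729  0.052     ] width 0.011441496207711462
axis [389.57142857 264.68615373] [ 0.49601229 -0.17372145  0.052     ] width 0.011820911930418343
axis [416.71428571 269.96672915] [ 0.4852193  -0.23958386  0.052     ] width 0.012209461224465604
nose [349.29 257.14] [ 0.5114 -0.0758  0.052 ]
head [438.43 275.43] [ 0.4736 -0.2922  0.052 ]
stand corner [369.29 217.14] [ 0.6187 -0.1269  0.008 ]
stand corner [425.71 228.57] [ 0.5938 -0.2703  0.008 ]
stand corner [415.57 285.43] [ 0.4495 -0.2456  0.008 ]
stand corner [358.14 273.71] [ 0.4744 -0.1016  0.008 ]
```

```bash
cat >> geo.py <<'E'
from scipy.spatial.transform import Rotation as Rot
def quat(d, pitch=0., flip=1):
    """tool down, jaws across horizontal dir d (2-vector)"""
    d=np.array([d[0],d[1],0.])/np.hypot(*d[:2]); x=np.array([0,0,-1.]); z=flip*np.array([d[1],-d[0],0]); y=np.cross(z,x)
    R=Rot.from_matrix(np.array([x,y,z]).T)
    side=np.array([-d[1],d[0],0.])   # unit y; +rotation about it lowers d (nose down)
    return (Rot.from_rotvec(pitch*side)*R).as_quat()
DR=np.array([0.1715,0.985]); DU=np.array([-0.046,0.999])
E
python3 - <<'E'
from geo import *
from bench import env, kinematics, monitor
T=lambda *c:un(c,145,190,6.9); S=lambda *c:un(c,370,220,8)
t=cv2.imread("pics/top0.png"); s=cv2.imread("pics/scene0.png")
print("plate far top",onz("top",T(742,92),.008),"scene far-? ",onz("scene",S(58,250),.008))
print("plate other top",onz("top",T(197,442),.008),"scene",onz("scene",S(637,572),.008))
print("mug rim top pix", onz("top",(312,155),.095), "base",onz("top",(313,181),0), onz("top",(298,160),.095),onz("top",(328,160),.095))
print("spindle-left end",onz("top",un((208,150),340,205,7),.052))
print(proj("scene",[.4927,-.1789,.052]),proj("scene",[.512,-.0758,.052]),proj("scene",[.4745,-.292,.052]))
for f in (1,-1):
  for d,p in ((DR,[.494,-.18,.23]),(DR,[.494,-.18,.04]),(DU,[.587,0.03,.15]),(DU,[.581,.15,.07])):
    q=kinematics.ik(p,quat(d,0,f)); print(f,p,None if q is None else np.round(q,2))
E
```

```text
plate far top [0.64607767 0.17169158 0.008     ] scene far-?  [0.51670745 0.16912649 0.008     ]
plate other top [0.51066041 0.36354631 0.008     ] scene [0.63748487 0.37162525 0.008     ]
mug rim top pix [0.75027692 0.02189488 0.095     ] base [0.70979888 0.01892138 0.        ] [0.73690448 0.05498417 0.095     ] [ 0.73919419 -0.01677932  0.095     ]
spindle-left end [ 0.5891761  -0.12287364  0.052     ]
[260.1827822  226.42423886] [293.74588238 233.97799401] [224.21480998 219.12110957]
1 [0.494, -0.18, 0.23] [-0.57  0.32  1.5  -0.    1.33 -0.4 ]
1 [0.494, -0.18, 0.04] [-0.57  0.55  1.7  -0.    0.89 -0.4 ]
1 [0.587, 0.03, 0.15] [-0.15  0.52  1.41 -0.    1.21 -0.19]
1 [0.581, 0.15, 0.07] [ 0.06  0.64  1.45 -0.    1.06  0.01]
-1 [0.494, -0.18, 0.23] [-0.57  0.32  1.5   0.    1.33  2.74]
-1 [0.494, -0.18, 0.04] [-0.57  0.55  1.7  -0.    0.89  2.74]
-1 [0.587, 0.03, 0.15] None
-1 [0.581, 0.15, 0.07] None
```

Run:
```python
import cv2
s=cv2.imread("pics/scene0.png")
c=cv2.resize(s[200:280,215:305],None,fx=7,fy=7,interpolation=cv2.INTER_CUBIC); cv2.imwrite("pics/s_stand.png",cv2.convertScaleAbs(c,alpha=1.5,beta=15))
```

```text
(no output)
```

View pics/s_stand.png

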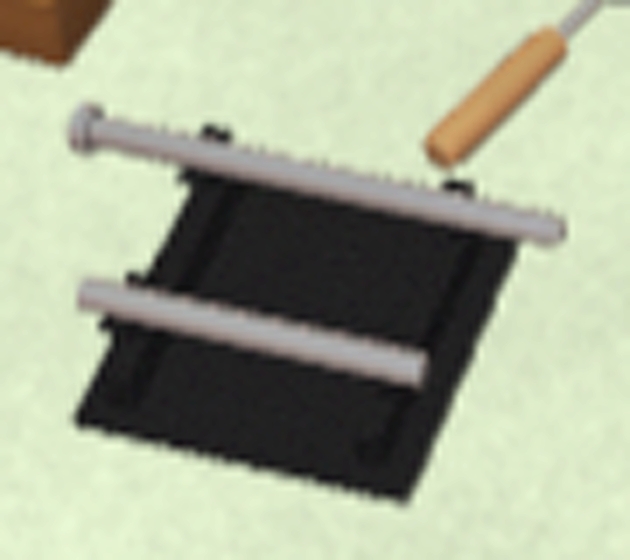

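The scene view puts the rod's nose at (295.3,232.6) and its head at (224.9,218.1), within about 3 mm of the top-view result. The length checks at 219.7 mm and the unit block's width at 90.5 mm. I'll grasp 10 mm tailward of the rod's middle.

Run:
```python
from geo import *
from bench import env, kinematics, monitor, eyes
def st(l):
    m=monitor.sense(); print(l,round(m["clock"],2),m["position"].round(4),m["contact_force"].round(2),m["ft_torque"].round(3),round(m["finger_gap"],3))
q=quat(DR); p=np.array([.4905,-.1927])
env.reach([*p,.23],q); st("above")
for n in ("top","scene"):
    d=eyes.grab_frame(n); cv2.imwrite(f"pics/{n}1.png",d["frame"][:,:,::-1])
print(env.movel([*p,.032],velocity=.1,guard=8)); st("down")
```

```text
above 2.77 [ 0.4907 -0.1921  0.23  ] [-0.55 -0.09  0.16] [-0.042  0.016  0.029] 1.001
False
down 5.01 [ 0.4907 -0.1928  0.0324] [0.18 0.44 0.24] [-0.     0.02  -0.031] 1.003
```

Run:
```python
from geo import *
from bench import env, kinematics, monitor, eyes
def st(l):
    m=monitor.sense(); print(l,round(m["clock"],2),m["position"].round(4),m["contact_force"].round(2),m["ft_torque"].round(3),round(m["finger_gap"],3))
p=np.array([.4905,-.1927])
env.close_gripper(50); st("closed")
print(env.movel([*p,.045],velocity=.05)); st("up")
print(env.movel([*p,.14],velocity=.15)); env.hold(.2);st("up")
for n in ("top","scene"):
    d=eyes.grab_frame(n); cv2.imwrite(f"pics/{n}2.png",d["frame"][:,:,::-1])
t=cv2.imread("pics/top2.png")[180:330,300:500]; s=cv2.imread("pics/scene2.png")[130:280,180:380]
cv2.imwrite("pics/both2.png",cv2.convertScaleAbs(cv2.resize(np.hstack([t,s]),None,fx=2,fy=2),alpha=1.5,beta=10))
```

```text
closed 5.67 [ 0.4877 -0.1921  0.0318] [-17.52   0.93  11.7 ] [ 0.007  2.626 -0.012] 0.142
False
up 6.08 [ 0.4907 -0.1927  0.0452] [ 1.66  0.35 -2.98] [-0.025  0.031  0.016] 0.148
False
up 7.07 [ 0.4902 -0.1925  0.1391] [ 0.41  0.61 -2.53] [-0.06  -0.023  0.008] 0.145
```

View pics/both2.png

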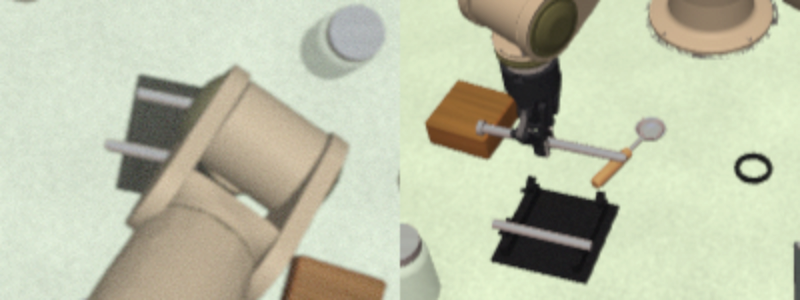

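The rod is held by its middle: the top view shows the nose at about (353,252) and the scene view shows the head at (220,193) and the nose at (293,208). The spindle is still in its cradles. I'll measure the rod's height and pitch in the hand.

Run:
```python
from geo import *
s=cv2.imread("pics/scene2.png"); c=cv2.resize(s[180:220,210:305],None,fx=8,fy=8,interpolation=cv2.INTER_CUBIC); cv2.imwrite("pics/s2z.png",cv2.convertScaleAbs(c,alpha=1.5,beta=10))
t=cv2.imread("pics/top2.png"); c=cv2.resize(t[235:275,340:390],None,fx=12,fy=12,interpolation=cv2.INTER_CUBIC); cv2.imwrite("pics/t2z.png",cv2.convertScaleAbs(c,alpha=1.5,beta=10))
```

```text
(no output)
```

View pics/s2z.png

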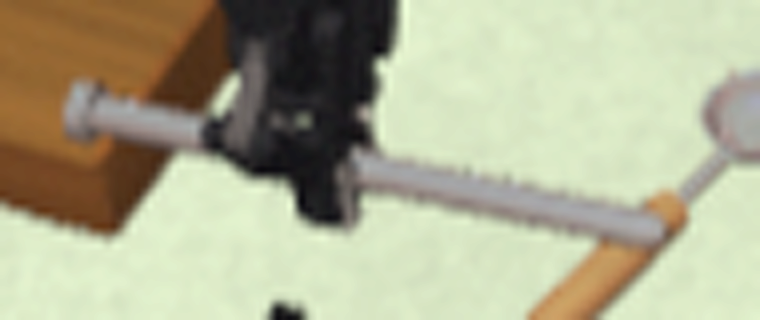

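View pics/t2z.png

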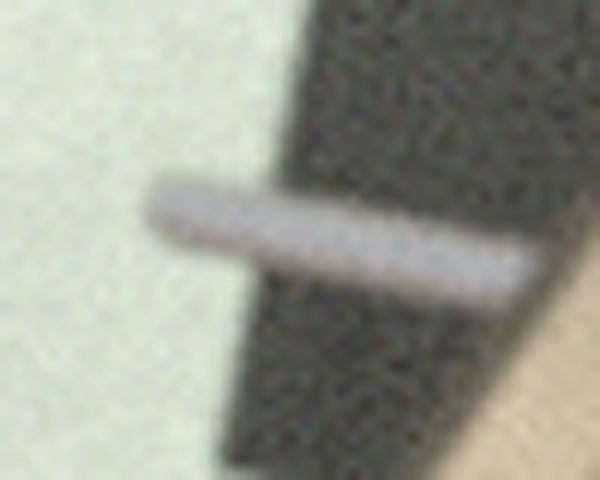

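Run:
```python
from geo import *
n=np.array([.985,-.1715,0]); p0=np.array([.4902,-.1925,0])
for nm,cam,uv in (("nose","scene",un((664,232),210,180,8)),("head","scene",un((68,109),210,180,8)),("mid-rod","scene",un((500,196),210,180,8))):
    o,d=ray(cam,uv); k=n@(p0-o)/(n@d); P=o+k*d; print(nm,uv.round(1),P.round(4),"along",((P-p0)[:2]@DR).round(4))
print("top nose z.16",onz("top",un((148,202),340,235,12),.160))
print("orig scene nose/head z at .052 plane?:")
for uv in (un((565,231),215,200,7),un((72,130),215,200,7)):
    print(onz("scene",uv,.052))
```

```text
nose [292.6 208.6] [ 0.511  -0.073   0.1608] along 0.1213
head [218.1 193.2] [ 0.473  -0.2914  0.1615] along -0.1004
mid-rod [272.1 204.1] [ 0.5008 -0.1317  0.1621] along 0.0617
top nose z.16 [ 0.51456475 -0.07449643  0.16      ]
orig scene nose/head z at .052 plane?:
[ 0.50628944 -0.07206451  0.052     ]
[ 0.4704758  -0.29097475  0.052     ]
```

```bash
cat >> geo.py <<'E'
M=np.array([.5795,.178]); NO=.1205; ZO=.0207
V2=np.array([-DU[1],DU[0]])/np.hypot(*DU); U2=DU/np.hypot(*DU)
def tcp(s,dx=0.,dz=0.):
    """s nose depth; dx lateral shift along world +x-ish ; """
    p=M+U2*(s-NO)-V2*dx; return [p[0],p[1],.090-ZO+dz]
E
python3 - <<'E'
from geo import *
from bench import env, kinematics, monitor, eyes
def st(l):
    m=monitor.sense(); print(l,round(m["clock"],2),m["position"].round(4),m["contact_force"].round(2),m["ft_torque"].round(3),round(m["finger_gap"],3))
q=quat(DU); a=tcp(-.03)
env.movel([a[0],a[1],.14],velocity=.2,frame=q); env.movel(a,velocity=.1); env.hold(.3); st("pre")
for n in ("top","scene"):
    d=eyes.grab_frame(n); cv2.imwrite(f"pics/{n}3.png",d["frame"][:,:,::-1])
t=cv2.imread("pics/top3.png")[180:280,180:340]; s=cv2.imread("pics/scene3.png")[210:310,330:490]
cv2.imwrite("pics/both3.png",cv2.convertScaleAbs(cv2.resize(np.vstack([t,s]),None,fx=3,fy=3,interpolation=cv2.INTER_CUBIC),alpha=1.5,beta=10))
E
```

```text
pre 9.68 [0.5866 0.0276 0.0697] [-0.49 -0.4  -2.73] [-0.04  -0.014 -0.03 ] 0.143
```

View pics/both3.png

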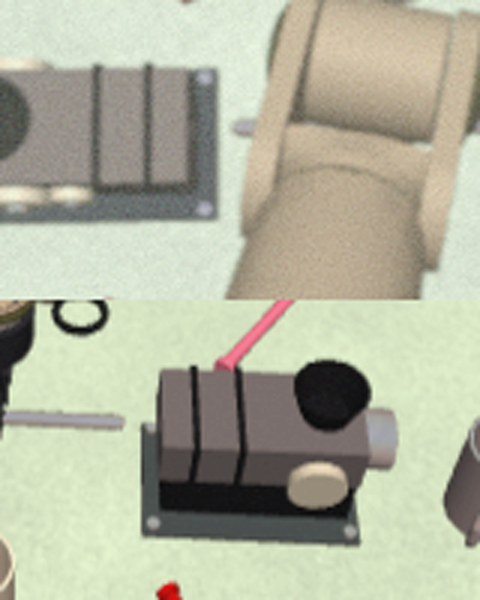

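Run:
```python
from geo import *
t=cv2.imread("pics/top3.png")[205:240,245:275]; s=cv2.imread("pics/scene3.png")[240:260,325:385]
cv2.imwrite("pics/t3z.png",cv2.convertScaleAbs(cv2.resize(t,None,fx=14,fy=14,interpolation=cv2.INTER_CUBIC),alpha=1.7,beta=10))
cv2.imwrite("pics/s3z.png",cv2.convertScaleAbs(cv2.resize(s,None,fx=12,fy=12,interpolation=cv2.INTER_CUBIC),alpha=1.7,beta=10))
```

```text
(no output)
```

View pics/t3z.png

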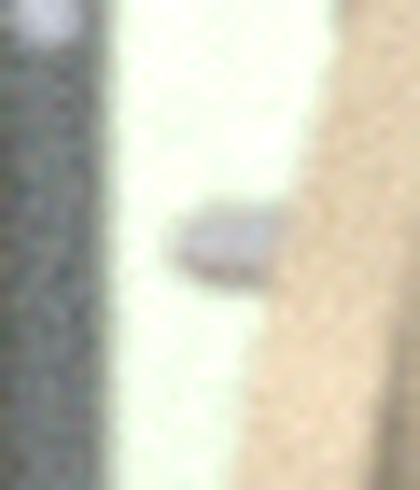

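View pics/s3z.png

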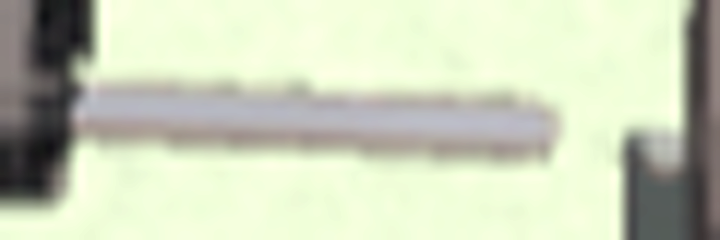

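Run:
```python
from geo import *
from bench import monitor
p=monitor.sense()["position"]; nk=p[:2]+U2*NO
print("kin nose",nk, p[2]+ZO)
a=onz("top",un((172,246),245,205,14),.09); b=onz("scene",un((556,124),325,240,12),.09)
print("top nose",a,"scene nose",b)
for nm,P,C1,C2 in (("top",a,[.6265,.1797],[.5361,.1753]),("scene",b,[.6248,.1772],[.5334,.1766])):
    m=(np.array(C1)+C2)/2; r=P[:2]-m; print(nm,"lateral(+x)",-(r@V2),"depth",r@U2)
```

```text
kin nose [0.58093002 0.14800697] 0.09015663886308511
top nose [0.58437231 0.14723162 0.09      ] scene nose [0.57869245 0.14891244 0.09      ]
top lateral(+x) 0.0016767958821570735 depth -0.03037766329947523
scene lateral(+x) -0.0016944755596720097 depth -0.027939195433361475
```

Nose at top (257.3,222.6) and scene (371.3,250.3). The two views disagree on lateral offset (+1.7 and −1.7 mm), but both are inside the chamfer's capture range. I'll go in gently and feel.

```bash
cat >> geo.py <<'E'
def st(l):
    from bench import monitor
    m=monitor.sense(); f=m["contact_force"]; p=m["position"]; r=p[:2]-M
    print(l,round(m["clock"],2),"s %.4f lat %.4f z %.4f"%(r@U2+NO,-(r@V2),p[2]),"Fu %.2f Flat %.2f Fz %.2f"%(f[:2]@U2,-(f[:2]@V2),f[2]),m["ft_torque"].round(3),round(m["finger_gap"],3)); return m
E
python3 - <<'E'
from geo import *
from bench import env
for s in (-.006,.0,.004,.008):
    g=env.movel(tcp(s),velocity=.03,guard=4); m=st(f"{s} {g}")
    if g: break
E
```

```text
-0.006 False 10.72 s -0.0061 lat 0.0000 z 0.0693 Fu 0.76 Flat 0.24 Fz -2.26 [ 0.006 -0.004 -0.022] 0.145
0.0 False 11.07 s 0.0002 lat -0.0000 z 0.0693 Fu 0.63 Flat 0.60 Fz -1.86 [-0.011  0.014 -0.013] 0.144
0.004 False 11.36 s 0.0042 lat -0.0000 z 0.0693 Fu 0.56 Flat -0.75 Fz -0.89 [ 0.021 -0.073 -0.042] 0.144
0.008 False 11.64 s 0.0082 lat -0.0000 z 0.0693 Fu -0.42 Flat 0.27 Fz -1.19 [ 0.012  0.01  -0.053] 0.144
```

Run:
```python
from geo import *
from bench import env
for s in (.012,.016,.022):
    g=env.movel(tcp(s),velocity=.03,guard=4); env.hold(.1); m=st(f"{s} {g}")
    if g: break
```

```text
0.012 False 12.03 s 0.0120 lat -0.0000 z 0.0693 Fu 0.53 Flat 0.07 Fz -1.06 [-0.001  0.001 -0.017] 0.143
0.016 False 12.41 s 0.0160 lat 0.0000 z 0.0693 Fu 0.61 Flat 0.07 Fz -2.39 [0.05  0.031 0.001] 0.146
0.022 False 12.86 s 0.0220 lat -0.0000 z 0.0693 Fu 0.35 Flat -0.45 Fz -1.59 [ 0.075 -0.016 -0.026] 0.146
```

Run:
```python
from geo import *
from bench import env,eyes
for s in (.032,.042,.052):
    g=env.movel(tcp(s),velocity=.03,guard=4); env.hold(.1); m=st(f"{s} {g}")
    if g: break
d=eyes.grab_frame("scene"); cv2.imwrite("pics/s4.png",cv2.convertScaleAbs(cv2.resize(d["frame"][200:310,320:480,::-1],None,fx=4,fy=4,interpolation=cv2.INTER_CUBIC),alpha=1.6,beta=10))
```

```text
0.032 False 13.44 s 0.0320 lat 0.0000 z 0.0693 Fu 0.28 Flat 0.00 Fz -2.38 [-0.006 -0.038  0.01 ] 0.145
0.042 False 14.03 s 0.0420 lat -0.0000 z 0.0693 Fu -0.24 Flat -0.33 Fz -1.43 [0.044 0.036 0.045] 0.147
0.052 False 14.61 s 0.0520 lat -0.0000 z 0.0693 Fu -0.18 Flat -0.99 Fz -1.36 [ 0.069 -0.041  0.   ] 0.147
```

View pics/s4.png

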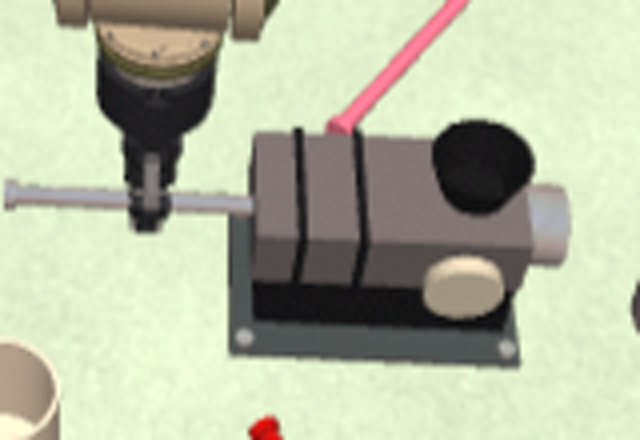

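The rod is in the bore: it disappears into the block face at about (382,251) in the full scene picture. I'll go on to about 85 mm and release.

Run:
```python
from geo import *
from bench import env,eyes
for s in (.065,.075,.085):
    g=env.movel(tcp(s),velocity=.035,guard=4); env.hold(.1); m=st(f"{s} {g}")
    if g: break
else:
    env.release(); env.hold(.2); st("rel")
    p=m["position"]; env.movel([p[0],p[1],.19],velocity=.15); st("up")
    for n in ("top","scene"):
        d=eyes.grab_frame(n); cv2.imwrite(f"pics/{n}5.png",d["frame"][:,:,::-1])
    d=cv2.imread("pics/scene5.png")[200:310,320:480]; cv2.imwrite("pics/s5.png",cv2.convertScaleAbs(cv2.resize(d,None,fx=5,fy=5,interpolation=cv2.INTER_CUBIC),alpha=1.6,beta=10))
```

```text
0.065 False 15.28 s 0.0650 lat -0.0000 z 0.0693 Fu 0.60 Flat -0.21 Fz -2.18 [ 0.08  -0.031 -0.046] 0.144
0.075 False 15.82 s 0.0750 lat -0.0000 z 0.0693 Fu 0.40 Flat 0.60 Fz -1.19 [ 0.077 -0.    -0.015] 0.149
0.085 False 16.35 s 0.0851 lat 0.0000 z 0.0693 Fu 0.42 Flat 0.42 Fz -2.19 [ 0.106 -0.044 -0.049] 0.143
rel 17.25 s 0.0850 lat -0.0000 z 0.0693 Fu -0.58 Flat -0.37 Fz -0.01 [-0.023  0.009 -0.003] 1.0
up 18.21 s 0.0850 lat -0.0004 z 0.1890 Fu -0.23 Flat 0.25 Fz -0.33 [ 0.018 -0.036  0.   ] 1.0
```

View pics/s5.png

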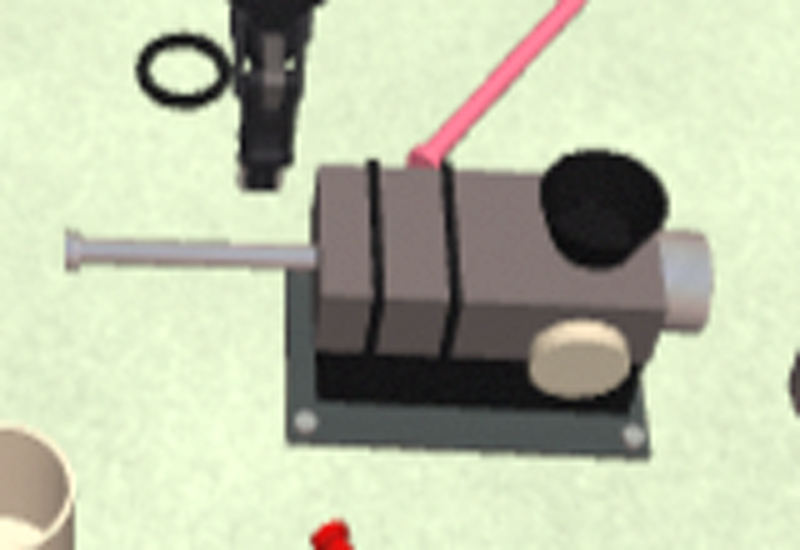

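The rod stays in the bore after release: its head is at (333.5,250) and it enters the face at about (383,251). I'll check that against the geometry, then re-grip near the head, allowing for sag.

Run:
```python
from geo import *
from bench import env,eyes
h=onz("scene",un((68,250),320,200,5),.087); r=h[:2]-M; print("head end along",r@U2,"lat",-(r@V2))
dn=.0026; th=.0176
def T(a,z): p=M+U2*a; return [p[0],p[1],z]
a=-.110
q=quat(DU,-th)
env.movel(T(a,.19),velocity=.2,frame=q); st("over")
g=env.movel(T(a,.090-ZO-dn),velocity=.1,guard=6); env.hold(.1); st(f"down {g}")
env.close_gripper(45); env.hold(.2); st("closed")
d=eyes.grab_frame("scene"); cv2.imwrite("pics/s6.png",cv2.convertScaleAbs(cv2.resize(d["frame"][200:310,320:480,::-1],None,fx=4,fy=4,interpolation=cv2.INTER_CUBIC),alpha=1.6,beta=10))
```

```text
head end along -0.13197246911394744 lat -0.00029756811301980983
over 18.83 s 0.0106 lat -0.0001 z 0.1897 Fu 0.53 Flat 0.17 Fz -0.58 [ 0.011 -0.012  0.022] 1.0
down False 20.32 s 0.0105 lat 0.0003 z 0.0672 Fu -0.47 Flat 0.14 Fz -0.43 [ 0.032 -0.01  -0.037] 0.999
closed 21.18 s 0.0104 lat 0.0001 z 0.0668 Fu -0.56 Flat 0.55 Fz -0.34 [-0.015 -0.163 -0.064] 0.142
```

View pics/s6.png

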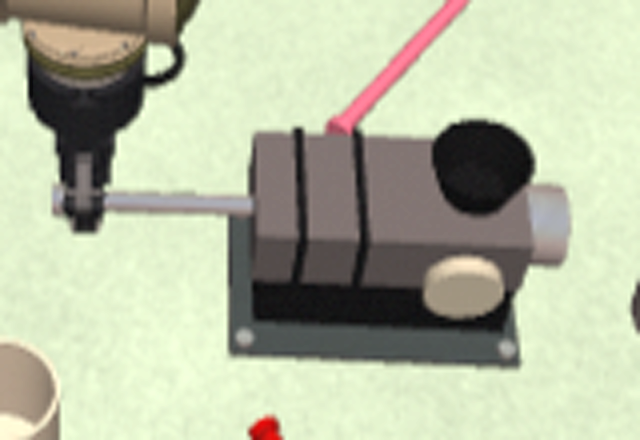

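The gripper now holds the shaft just in front of the head, at about (341,249), with a lateral force of only 0.5 N. I'll lift and level it while watching Fz, then push slowly.

Run:
```python
from geo import *
from bench import env
def T(a,z): p=M+U2*a; return [p[0],p[1],z]
a=-.110;dn=.0026;th=.0176
for k in (.33,.67,1.):
    g=env.movel(T(a,.090-ZO-dn*(1-k)),velocity=.01,frame=quat(DU,-th*(1-k)),guard=5); env.hold(.3); st(f"{k} {g}")
```

```text
0.33 False 21.77 s 0.0105 lat -0.0000 z 0.0675 Fu 0.45 Flat -0.09 Fz -1.32 [-0.056 -0.134 -0.02 ] 0.15
0.67 False 22.32 s 0.0105 lat -0.0000 z 0.0684 Fu -0.08 Flat 0.43 Fz -1.24 [-0.119 -0.042 -0.105] 0.147
1.0 False 22.88 s 0.0105 lat -0.0000 z 0.0693 Fu -0.23 Flat 0.60 Fz -1.24 [-0.043 -0.039 -0.004] 0.144
```

Run:
```python
from geo import *
from bench import env
def T(a,z): p=M+U2*a; return [p[0],p[1],z]
a=-.110
while a<-.024:
    a+=.006
    g=env.movel(T(a,.090-ZO),velocity=.025,guard=7); m=st(f"nose~{.195+a:.3f} {g}")
    f=m["contact_force"]
    if g or abs(f[:2]@V2)>5 or f[:2]@U2<-9 or abs(f[2]+1.3)>6: break
```

```text
nose~0.091 False 23.27 s 0.0169 lat -0.0000 z 0.0693 Fu 0.60 Flat -0.16 Fz -0.41 [ 0.123 -0.002 -0.078] 0.148
nose~0.097 False 23.66 s 0.0228 lat -0.0000 z 0.0693 Fu 0.73 Flat 0.71 Fz -0.10 [ 0.139 -0.036 -0.007] 0.145
nose~0.103 False 24.05 s 0.0288 lat -0.0000 z 0.0693 Fu 0.95 Flat 0.32 Fz -1.11 [ 0.201 -0.076 -0.104] 0.145
nose~0.109 False 24.44 s 0.0344 lat 0.0001 z 0.0694 Fu -2.36 Flat 0.28 Fz -0.70 [-0.354 -0.075 -0.088] 0.147
nose~0.115 False 24.83 s 0.0403 lat 0.0001 z 0.0693 Fu -4.04 Flat 0.63 Fz 0.55 [-0.728 -0.15  -0.003] 0.146
nose~0.121 False 25.23 s 0.0463 lat 0.0001 z 0.0694 Fu -4.04 Flat 1.01 Fz 0.15 [-0.708 -0.084 -0.032] 0.15
nose~0.127 False 25.62 s 0.0523 lat 0.0001 z 0.0694 Fu -4.63 Flat 1.31 Fz 0.84 [-0.731 -0.098 -0.008] 0.151
nose~0.133 False 26.01 s 0.0583 lat 0.0001 z 0.0694 Fu -4.96 Flat 0.08 Fz -0.42 [-0.732 -0.132 -0.024] 0.155
nose~0.139 False 26.4 s 0.0643 lat 0.0002 z 0.0695 Fu -4.29 Flat 1.31 Fz 1.59 [-0.789 -0.159 -0.072] 0.146
nose~0.145 False 26.79 s 0.0703 lat 0.0002 z 0.0695 Fu -4.98 Flat 1.15 Fz 0.75 [-0.783 -0.17   0.033] 0.144
nose~0.151 False 27.18 s 0.0763 lat 0.0002 z 0.0696 Fu -5.88 Flat 0.76 Fz 1.46 [-0.793 -0.11  -0.021] 0.148
nose~0.157 False 27.57 s 0.0822 lat 0.0003 z 0.0696 Fu -5.52 Flat 0.70 Fz 0.89 [-0.814 -0.133  0.002] 0.146
nose~0.163 False 27.97 s 0.0882 lat 0.0003 z 0.0696 Fu -5.50 Flat 0.89 Fz 1.36 [-0.866 -0.101  0.015] 0.147
nose~0.169 True 28.18 s 0.0890 lat 0.0004 z 0.0695 Fu -2.60 Flat -0.15 Fz 3.37 [-0.46  -0.072 -0.039] 0.148
```

The piston was met at about 107 mm and resisted with a steady 5 N. A hard stop tripped the guard at about 163.5 mm. I'll bring the push up to 15 N in small steps.

Run:
```python
from geo import *
from bench import env,monitor
def F():
    v=[]
    for _ in range(3): env.hold(.04); v.append(monitor.sense()["contact_force"])
    v=np.mean(v,0); return -(v[:2]@U2), -(v[:2]@V2), v[2]
env.hold(.2); m=st("now"); f=F(); print(np.round(f,2))
a=(m["position"][:2]-M)@U2
for i in range(14):
    if f[0]>13.5 : break
    a+=.0008 if f[0]<9 else .0003
    p=M+U2*a; env.movel([p[0],p[1],.090-ZO],velocity=.01,guard=15); env.hold(.1); f=F()
    m=monitor.sense(); print(round(m["clock"],2),"cmd a %.4f act %.4f"%(a,(m["position"][:2]-M)@U2),np.round(f,2))
    if abs(f[2])>9 or abs(f[1])>8: break
```

```text
now 28.38 s 0.0890 lat 0.0004 z 0.0695 Fu -1.21 Flat 0.19 Fz 5.39 [-0.117  0.056  0.014] 0.145
[ 0.77 -0.23  4.9 ]
28.99 cmd a -0.0307 act -0.0315 [5.93 0.75 4.68]
29.47 cmd a -0.0299 act -0.0314 [10.84  0.15  4.24]
29.94 cmd a -0.0296 act -0.0314 [11.59  0.43  3.78]
30.42 cmd a -0.0293 act -0.0314 [13.46 -0.91  4.11]
30.89 cmd a -0.0290 act -0.0314 [15.07 -0.06  4.46]
```

Run:
```python
from geo import *
from bench import env,monitor
for _ in range(5):
    env.hold(.4); m=st("hold")
# relax the push, then let go and rise
a=-.0310; p=M+U2*a
env.movel([p[0],p[1],.090-ZO],velocity=.01); env.hold(.2); m=st("relaxed")
```

```text
hold 31.29 s 0.0891 lat 0.0004 z 0.0695 Fu -14.45 Flat 0.78 Fz 5.33 [-2.276 -0.088  0.05 ] 0.146
hold 31.69 s 0.0891 lat 0.0004 z 0.0695 Fu -15.81 Flat -0.66 Fz 3.98 [-2.314 -0.057 -0.034] 0.15
hold 32.09 s 0.0891 lat 0.0004 z 0.0695 Fu -14.80 Flat -0.13 Fz 4.89 [-2.329 -0.106 -0.012] 0.145
hold 32.49 s 0.0891 lat 0.0004 z 0.0695 Fu -15.97 Flat -1.16 Fz 3.89 [-2.312 -0.052 -0.051] 0.149
hold 32.89 s 0.0891 lat 0.0004 z 0.0695 Fu -15.00 Flat -0.33 Fz 4.79 [-2.309 -0.044  0.056] 0.144
relaxed 33.44 s 0.0890 lat 0.0003 z 0.0695 Fu -7.09 Flat 0.22 Fz 3.53 [-0.951 -0.263 -0.072] 0.148
```

Run:
```python
from geo import *
from bench import env,eyes
p=M+U2*-.0313
env.movel([p[0],p[1],.090-ZO],velocity=.01); st("3N")
env.release(); env.hold(.2); st("rel")
env.movel([p[0],p[1],.2],velocity=.15); q=M+U2*-.16; env.movel([q[0]-.05,q[1],.24],velocity=.2); st("away")
for n in ("top","scene"):
    d=eyes.grab_frame(n); cv2.imwrite(f"pics/{n}7.png",d["frame"][:,:,::-1])
d=cv2.imread("pics/scene7.png")[200:310,320:480]; cv2.imwrite("pics/s7.png",cv2.convertScaleAbs(cv2.resize(d,None,fx=5,fy=5,interpolation=cv2.INTER_CUBIC),alpha=1.6,beta=10))
```

```text
3N 33.69 s 0.0890 lat 0.0003 z 0.0695 Fu -5.45 Flat 1.98 Fz 4.16 [-0.771 -0.287 -0.031] 0.148
rel 34.59 s 0.0892 lat -0.0000 z 0.0693 Fu 0.52 Flat 0.53 Fz -1.09 [ 0.026 -0.088 -0.011] 0.997
away 36.48 s -0.0366 lat -0.0499 z 0.2395 Fu -0.40 Flat -0.40 Fz -0.24 [ 0.015 -0.014  0.05 ] 1.0
```

View pics/s7.png

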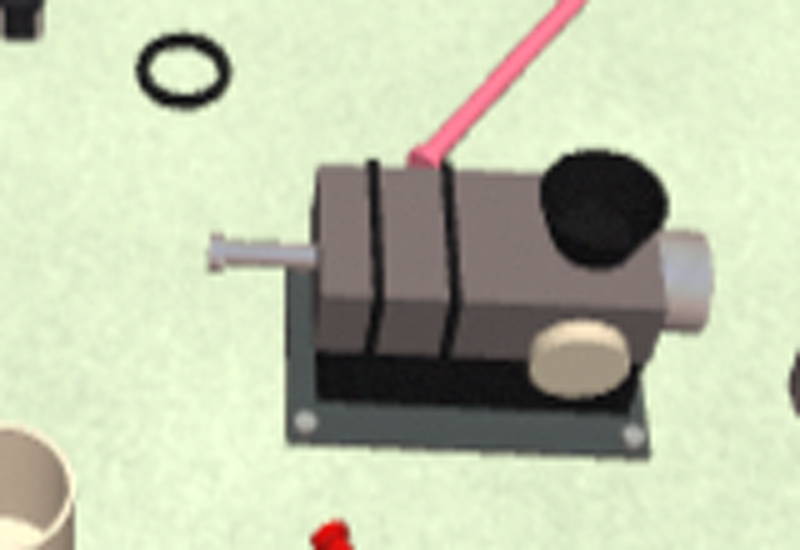

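View pics/scene7.png

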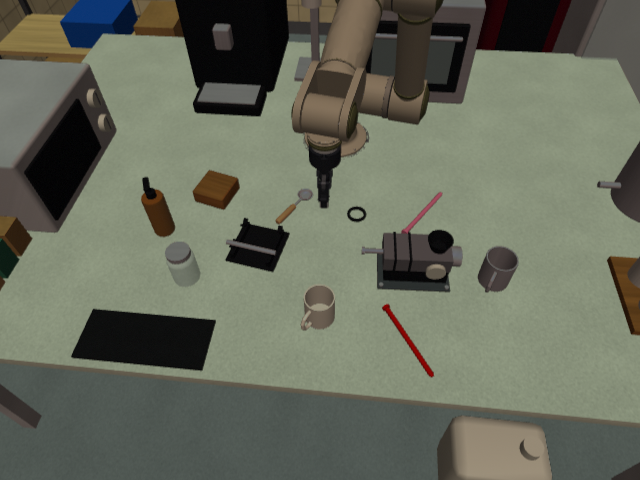

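The rod is home with its head at (361.5,250.5). The spindle is still in its cradles at (250,246) and nothing else has moved. I'll do one numeric check, then hand in.

Run:
```python
from geo import *
from bench import env,job
h=onz("scene",un((208,252),320,200,5),.089); r=h[:2]-M; print("head end along",r@U2)
a=cv2.imread("pics/scene0.png").astype(int);b=cv2.imread("pics/scene7.png").astype(int)
d=(np.abs(a-b).sum(2)>90).astype(np.uint8); n,l,s,c=cv2.connectedComponentsWithStats(d); print([x.tolist() for x in s[1:] if x[4]>12])
env.hold(.3); print(job.hand_in())
```

```text
head end along -0.055347047887972345
[[335, 0, 5, 6, 15], [375, 0, 11, 12, 45], [391, 0, 2, 11, 13], [415, 0, 18, 6, 90], [442, 0, 13, 7, 72], [476, 0, 75, 125, 5146], [330, 2, 47, 52, 1127], [435, 7, 3, 7, 15], [478, 8, 7, 5, 19], [424, 17, 8, 5, 17], [376, 21, 22, 13, 236], [402, 23, 30, 12, 273], [463, 24, 7, 12, 38], [376, 34, 21, 4, 56], [399, 35, 31, 4, 93], [321, 43, 16, 17, 155], [359, 43, 42, 41, 469], [330, 58, 26, 9, 54], [312, 61, 7, 9, 40], [291, 61, 67, 73, 2224], [312, 71, 5, 8, 17], [346, 75, 82, 64, 2269], [303, 79, 8, 2, 15], [315, 135, 17, 8, 81], [327, 135, 12, 3, 15], [307, 136, 36, 73, 1269], [225, 215, 71, 20, 276], [361, 247, 22, 8, 98]]
the job is handed in; nothing more can be done
None
```

The push rod is fully home, the seal was held at about 15 N, and the job is handed in at about 37 s on the clock. No verdict was returned.

**What I did:**
1. I took the rod from the stand by its middle and slid it about 85 mm into the bore, with lateral force staying within about 1 N.
2. I let go completely, took hold again just in front of the head, and levelled out the sag before pushing.
3. The piston was met at about 107 mm and resisted with a steady 4–6 N. It came to a hard stop at about 163.5 mm.
4. I held a push of 14.5–16 N for about 2 s, eased off, released and moved clear.

**Last checks:**
- **Rod position:** the camera puts the head end 55 mm out of the unit's face and the arm's position gives 56.5 mm. Both are within the 50–60 mm expected.
- **Other things:** comparing before and after pictures, only the arm, the emptied cradle and the inserted rod changed. The spindle and the other objects are where they were.

**Disagreements and surprises:**
- **Camera bias:** the top and scene cameras disagreed by about 3 mm sideways near the mouth. The bore's chamfer has room for that, and the rod went in without side load.
- **First grasp:** the rod was about 3 mm off where I had measured it, so closing on it in the cradle gave a brief side force of about 17 N.
- **Push phase:** the vertical reaction at the stop was about 4–5 N, and the push still read about 5 N when I let go.

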